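# Find the label magazine with the worn spring and fold its tag down

## Task

One of the three empty label magazines has a worn, soft spring. Press each cork-faced lift plate down about a centimetre and let it up again, one after another from the robot's left to its right, to feel which is softest; then push the hinged tag of that magazine fully down to mark it out of use, leaving the other two tags up. Use the fingertips only to press and push: do not lift or shift anything else on the bench, and finish with the hand clear.

Things in the scene. Friction and masses are not known exactly. Their poses are not given: they have to be found in the camera images.
- mag_a: One of three identical label magazines fixed in a row, in changing order: grey base 156 x 96 x 14 mm, four corner guides 85 mm high round a sprung lift plate 100 x 74 mm (x, y; 94 x 68 mm free between the guides), a hinged metal tag at the +x end. Origin: on the bench under the plate's middle; z up, x from the plate to the tag, roughly away from the robot.
- plate_a_top (a point): Middle of the cork face on top of mag_a's lift plate, 66 mm above the bench when not pressed (19 mm below the tops of the corner guides); it goes straight down when pressed and springs back.
- lift_a (a joint): How far mag_a's lift plate is pressed down, m: 0 = up, 0.020 = bottom. All plates start to give at about 1 N. The worn spring then takes about 0.2 N more per mm, the two good ones about 0.6 N per mm.
- tag_a_end (a point): Middle of the free end of mag_a's tag, on its upper face; the tag is 44 mm wide (y), 3 mm thick. Its hinge runs along the magazine's y at x = +70 mm, 40 mm above the bench, 52 mm from this end. Raised, it slopes up and away from the lift plate (end about 85 mm up); fully down, it lies level, pointing to +x, upper face 44 mm above the bench, end at x = +122 mm.
- tag_a (a joint): Angle of mag_a's tag, rad: 0 = raised (55 degrees above level), 0.96 = fully down (level). It stays where it is left; pressing down on its outer half turns it with about 1 to 3 N.
- mag_b: Another magazine, same make and same frame as mag_a.
- plate_b_top (a point): Middle of the cork face on top of mag_b's lift plate, 66 mm above the bench when not pressed (19 mm below the tops of the corner guides); it goes straight down when pressed and springs back.
- lift_b (a joint): How far mag_b's lift plate is pressed down, m: 0 = up, 0.020 = bottom.
- tag_b_end (a point): Middle of the free end of mag_b's tag, on its upper face; the tag is 44 mm wide (y), 3 mm thick. Its hinge runs along the magazine's y at x = +70 mm, 40 mm above the bench, 52 mm from this end. Raised, it slopes up and away from the lift plate (end about 85 mm up); fully down, it lies level, pointing to +x, upper face 44 mm above the bench, end at x = +122 mm.
- tag_b (a joint): Angle of mag_b's tag, rad: 0 = raised (55 degrees above level), 0.96 = fully down (level). It stays where it is left.
- mag_c: Another magazine, same make and same frame as mag_a.
- plate_c_top (a point): Middle of the cork face on top of mag_c's lift plate, 66 mm above the bench when not pressed (19 mm below the tops of the corner guides); it goes straight down when pressed and springs back.
- lift_c (a joint): How far mag_c's lift plate is pressed down, m: 0 = up, 0.020 = bottom.
- tag_c_end (a point): Middle of the free end of mag_c's tag, on its upper face; the tag is 44 mm wide (y), 3 mm thick. Its hinge runs along the magazine's y at x = +70 mm, 40 mm above the bench, 52 mm from this end. Raised, it slopes up and away from the lift plate (end about 85 mm up); fully down, it lies level, pointing to +x, upper face 44 mm above the bench, end at x = +122 mm.
- tag_c (a joint): Angle of mag_c's tag, rad: 0 = raised (55 degrees above level), 0.96 = fully down (level). It stays where it is left.
- bar_1: Bystander: a small wrapped chocolate bar tied with twine, 45 x 100 x 13 mm, loose on the bench. Origin: under its middle.
- bar_2: Bystander: a small wrapped chocolate bar, 45 x 100 x 13 mm, loose on the bench. Origin: under its middle.
- labels: Bystander: a banded stack of labels, 60 x 90 x 22 mm, loose on the bench. Origin: under its middle.
- spool: Bystander: a spool of twine standing upright, 52 mm in diameter, 50 mm high, loose on the bench. Origin: under its middle.
- scissors: Bystander: a pair of scissors lying flat, about 140 mm long, 8 mm thick, loose on the bench. Origin: under its middle.
- stapler: Bystander: a stapler, 30 x 120 mm, 46 mm high, loose on the bench. Origin: under its middle.
- folder: Bystander: a flat paper-creasing stick, 110 x 20 x 5 mm, loose on the bench. Origin: under its middle.
- glue: Bystander: a glue stick standing upright, 28 mm in diameter, 81 mm high, loose on the bench. Origin: under its middle.

How it is judged (in metres and radians):
On the way, in this order (a step that is already met when the one before it is completed fails the run):
1. the lift plate of the left magazine is pressed down by at least 5 mm (((value of joint lift_a above 0.005 m and world y of mag_a above 0.125 m) or (value of joint lift_b above 0.005 m and world y of mag_b above 0.125 m) or (value of joint lift_c above 0.005 m and world y of mag_c above 0.125 m))), for 0.2 s.
2. the lift plate of the middle magazine is pressed down by at least 5 mm (((value of joint lift_a above 0.005 m and world y of mag_a between -0.125 and 0.125 m) or (value of joint lift_b above 0.005 m and world y of mag_b between -0.125 and 0.125 m) or (value of joint lift_c above 0.005 m and world y of mag_c between -0.125 and 0.125 m))), for 0.2 s.
3. the lift plate of the right magazine is pressed down by at least 5 mm (((value of joint lift_a above 0.005 m and world y of mag_a below -0.125 m) or (value of joint lift_b above 0.005 m and world y of mag_b below -0.125 m) or (value of joint lift_c above 0.005 m and world y of mag_c below -0.125 m))), for 0.2 s.
4. the tag of the magazine with the softest spring is pushed down (((value of joint tag_a above 0.8 rad and z of plate_a_top in the frame of mag_a below 0.06595 m) or (value of joint tag_b above 0.8 rad and z of plate_b_top in the frame of mag_b below 0.06595 m) or (value of joint tag_c above 0.8 rad and z of plate_c_top in the frame of mag_c below 0.06595 m))), for 0.2 s.
At the end, for the whole second after the job is handed in: The tag of the magazine with the softest spring (worn: its plate rests 0.2 mm lower) is down to within 9 degrees of level (0.80 rad), the other two tags are up (under 0.25 rad), the plates have sprung back to within 2 mm, and every loose thing rests within 30 mm of its place (((value of joint tag_a above 0.8 rad and z of plate_a_top in the frame of mag_a below 0.06595 m) or (value of joint tag_b above 0.8 rad and z of plate_b_top in the frame of mag_b below 0.06595 m) or (value of joint tag_c above 0.8 rad and z of plate_c_top in the frame of mag_c below 0.06595 m)) and (value of joint tag_a below 0.25 rad or z of plate_a_top in the frame of mag_a below 0.06595 m) and (value of joint tag_b below 0.25 rad or z of plate_b_top in the frame of mag_b below 0.06595 m) and (value of joint tag_c below 0.25 rad or z of plate_c_top in the frame of mag_c below 0.06595 m) and value of joint each of lift_a, lift_b, lift_c below 0.002 m and distance of each of bar_1, bar_2, labels, spool, scissors, stapler, folder, glue from where it was at the start of the episode below 0.03 m and linear speed of each of bar_1, bar_2, labels, spool, scissors, stapler, folder, glue below 0.02 m/s); the robot touches nothing.
It fails at once if the tag of a magazine with a good spring is pushed down (more than 0.45 rad) ((value of joint tag_a above 0.45 rad and z of plate_a_top in the frame of mag_a above 0.06595 m) or (value of joint tag_b above 0.45 rad and z of plate_b_top in the frame of mag_b above 0.06595 m) or (value of joint tag_c above 0.45 rad and z of plate_c_top in the frame of mag_c above 0.06595 m)).
It fails at once if a bystander is lifted, carried, knocked over or shoved (30 mm) (distance of any of bar_1, bar_2, labels, spool, scissors, stapler, folder, glue from where it was at the start of the episode above 0.03 m or angle between any of bar_1, bar_2, labels, spool, scissors, stapler, folder, glue's own z axis and vertical above 0.5 rad).
It also fails if it takes over 54 s, if anything falls off the work surface, if the arm or the gripper's body presses on something with over 40 N, if the wrist force passes 120 N, or if a joint passes its speed limit or range.

## Robot

A 6-joint arm with a two-finger parallel gripper is mounted at the origin on the work surface. World frame = base frame: x ahead of the robot, y to its left, z up, the work surface at z = 0. Lengths are in m, angles in degrees, forces in N, time in s.
With the tool pointing down it reaches from about 0.3 to 0.75 m from the base axis. Payload 8.5 kg.
Tool frame: the origin (TCP) lies midway between the tips of the shut fingers; the grasp point (between the pads) lies 19 mm behind it; z points along the fingers, y is the direction in which the jaws open and shut (so a half turn about z gives the same grasp; the last joint's range is limited). The gripper opens to 85 mm and grips with 20 to 120 N. Pads are 22 mm wide; open, the fingers measure 114 mm over their backs; the gripper's body (76 mm by 85 mm) begins 54 mm behind the grasp point. The pads swing forward as they close: fully open they stand 13 mm farther back than shut.
Start: joints at [-83.211, 21.807, 74.336, -0, 83.858, -12.336], TCP at [0.18, -0.52, 0.231] pointing down, gripper open.
Joint ranges: [-178.18, 178.18], [-50.72, 133.34], [12.68, 142.11], [-81.47, 261.47], [9.98, 163.14], [-165.26, 165.26]. Speed limits (degrees/s): [136.94, 136.94, 180, 180, 180, 180].

## Interface

Orientations are given as a 3x3 rotation matrix whose columns are the frame's x, y, z axes.
In Python, from rig import env, eyes, close_job gives the robot as it stands.
- The arm moves only by the tool jog_arm, never from a script. Its argument "deltas" is one flat list of numbers, 7 for each row, row after row: the shift along the tool's x, y, z in units of 0.75 m (1.0 is 0.75 m), then the turn, a rotation vector about the tool's x, y, z in units of 180 degrees (1.0 is 180 degrees), then the gripper command: -1 is fully open, 1 is shut, values between are in proportion. In form: [dx, dy, dz, ax, ay, az, fingers, dx, dy, dz, ax, ay, az, fingers, ...]. A call has 1 to 12 rows; each row is the pose to reach, as a shift and turn from the pose commanded when the call began, along the tool's axes at that moment, turning the shorter way round; what a row does not reach only later rows make up. A row lasts 1/12 s, in which the tool goes at most 41.7 mm and 7.16 degrees, less where a joint would pass 70% of its speed; a pose out of reach is approached as far as the arm can. A call with a number of a shift or a turn outside -1 to 1 is refused whole. A call with a gripper value outside its range is refused whole. The fingers move at their own pace and stop on an object; "grip_force" is the grip in N (left out, the last holds). Time passes only in rows, so rows that repeat a pose let the fingers close. It gives the time, the measured TCP pose, the force and the opening at its end, in the units of the state.
- env.observe(): the state, without advancing time (a new reading comes with each control period).
- eyes.get_image(name): name is "side" or "top"; returns the picture (420x560x3 uint8, red, green, blue); there is no depth.
- eyes.camera_params(name): a dict with "intrinsics" (3x3 intrinsics, pixels), "R" (3x3) and "t" (3): a world point X has camera coordinates R X + t. Camera axes: x right, y down, z forward; pixel columns grow to the right and rows downward; lengths in m; the calibration is good to about 2 mm. A picture is of the moment at which its call begins. camera_params takes no time and is no camera call.
- close_job(): hands the job in, once; it reports no verdict.
The state is a dict: "time_s": time; "q": joint angles; "qvel": joint speeds; "joint_efforts": joint torques, N m; "position": TCP position; "tool_rot": TCP orientation; "ft_force": force on the tool from outside, world axes, zero at the start; "wrist_torque": the same for the moment, N m; "grip_width": finger opening in m.
Only numpy, scipy, OpenCV 4.12 (cv2) and the standard library are available. Lean on these libraries where they do the work, as an engineer would, in place of code of your own. Each camera call takes 0.05 s, during which the arm holds its last target.

## Working session

There is one attempt and no reset: what is moved stays moved. The work goes in short steps, Python scripts to look and compute and a tool call to move; the robot and the scene stay as the last step left them, time stands still between calls to the robot, and variables do not carry over. Pictures are saved under pics/ and viewed, and the job is handed in when it is done.

Besides the shell and the picture viewer there is one more tool, called after "Request:" as name(argument=value, ...), one argument or row to a line, values as JSON. jog_arm: Moves the arm, as the interface text tells. Its arguments: {"type":"object","properties":{"deltas":{"type":"array"},"grip_force":{"type":"number"}},"required":["deltas"]}

```bash
ls; mkdir -p pics; python3 - <<'E'
from rig import env, eyes
import cv2
for n in ("top","side"):
    im=eyes.get_image(n); cv2.imwrite(f"pics/{n}0.png",im[:,:,::-1])
    p=eyes.camera_params(n); print(n,p)
print(env.observe())
E
```

```text
pics
top {'intrinsics': array([[447.8341991 ,   0.        , 281.8745178 ],
       [  0.        , 447.8341991 , 205.39518455],
       [  0.        ,   0.        ,   1.        ]]), 'R': array([[-0.02697825, -0.99933246, -0.02463343],
       [-0.99259269,  0.02970014, -0.11780346],
       [ 0.11845644,  0.02127283, -0.99273135]]), 't': array([0.02099249, 0.54701471, 1.00479099])}
side {'intrinsics': array([[436.5691171 ,   0.        , 272.01376548],
       [  0.        , 436.5691171 , 209.90551078],
       [  0.        ,   0.        ,   1.        ]]), 'R': array([[-0.94260942, -0.3338574 ,  0.00516956],
       [-0.23227951,  0.64453615, -0.72843626],
       [ 0.23986187, -0.68783166, -0.68509407]]), 't': array([0.52810792, 0.20327216, 0.82607137])}
{'time_s': 0.1, 'q': array([-8.32127069e+01,  2.18374090e+01,  7.43770592e+01, -3.83564761e-04,
        8.38584143e+01, -1.23353925e+01]), 'qvel': array([-0.00519507, -0.20210572, -0.07879335,  0.04266818, -0.0733618 ,
       -0.04635154]), 'joint_efforts': array([ 4.26619707e-03, -4.49219263e+01, -2.31654274e+01, -1.19680099e-04,
        3.72631257e-03, -2.10509643e-05]), 'position': array([ 0.18014523, -0.5193983 ,  0.23079063]), 'tool_rot': array([[ 9.44819065e-01,  3.27592598e-01, -1.56944018e-04],
       [ 3.27592529e-01, -9.44818259e-01,  1.26233996e-03],
       [ 2.65249654e-04, -1.24409655e-03, -9.99999191e-01]]), 'ft_force': array([ 0.05934962,  0.01326883, -0.78450284]), 'wrist_torque': array([0.01176089, 0.02337072, 0.00539984]), 'grip_width': 0.08536044897571793}
```

View pics/top0.png

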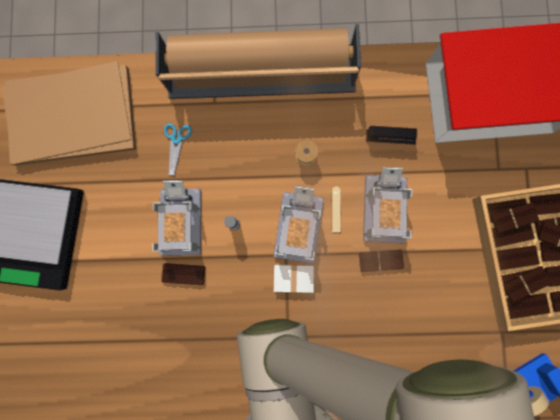

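View pics/side0.png

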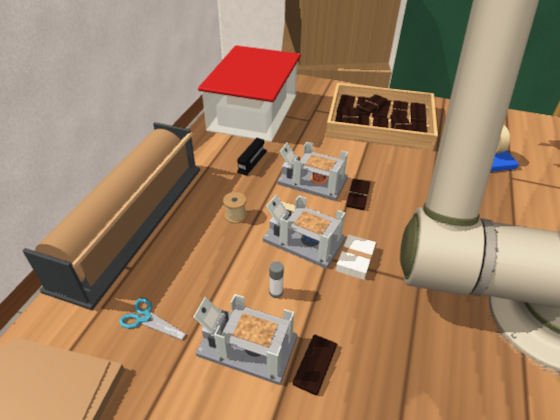

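The top view shows the cork plates at about (176,227), (298,234) and (389,212), with tags at (175,190), (304,197) and (391,178). The glue stick is at (231,223). I'll measure these next.

```bash
cat > h.py <<'E'
import numpy as np, cv2
from rig import env, eyes
def ray(n,uv,z):
    p=eyes.camera_params(n);R,t=p["R"],p["t"]
    d=R.T@np.linalg.solve(p["intrinsics"],[*uv,1]); c=-R.T@t
    return c+d*(z-c[2])/d[2]
def proj(n,X):
    p=eyes.camera_params(n);x=p["intrinsics"]@(p["R"]@np.array(X)+p["t"]);return x[:2]/x[2]
E
python3 - <<'E'
from h import *
for n in("top","side"):
    im=cv2.imread(f"pics/{n}0.png"); hsv=cv2.cvtColor(im,cv2.COLOR_BGR2HSV)
    if n=="top": wins=[(150,200,200,258),(275,208,325,262),(365,190,415,240)]
    else: wins=[(220,305,300,360),(285,200,345,245),(295,145,350,180)]
    for (a,b,c,d) in wins:
        w=hsv[b:d,a:c]; m=((w[...,0]>5)&(w[...,0]<25)&(w[...,1]>90)&(w[...,2]>110)).astype(np.uint8)*255
        m=cv2.morphologyEx(m,cv2.MORPH_OPEN,np.ones((2,2)))
        k,l,s,ce=cv2.connectedComponentsWithStats(m)
        # component closest to window centre
        best=min((i for i in range(1,k) if s[i,4]>60),key=lambda i:np.hypot(*(ce[i]-[(c-a)/2,(d-b)/2])))
        ct=cv2.findContours((l==best).astype(np.uint8),cv2.RETR_EXTERNAL,cv2.CHAIN_APPROX_NONE)[0][0]
        r=cv2.minAreaRect(ct+np.array([a,b])); bp=cv2.boxPoints(r)
        W=np.array([ray(n,q,.066) for q in bp]); 
        print(n,s[best],ce[best]+[a,b],"cent",ray(n,ce[best]+[a,b],.066).round(4),"boxc",W.mean(0).round(4))
        e=[W[1]-W[0],W[2]-W[1]]; 
        for v in e: print("   edge",np.linalg.norm(v).round(4),np.degrees(np.arctan2(v[1],v[0])).round(1))
im=cv2.imread("pics/top0.png")[165:270,140:425]
cv2.imwrite("pics/topz.png",cv2.resize(im,None,fx=2.8,fy=2.8,interpolation=cv2.INTER_CUBIC))
E
```

```text
top [ 15  14  20  28 554] [174.60108303 227.5866426 ] cent [0.5005 0.2465 0.066 ] boxc [0.5008 0.2467 0.066 ]
   edge 0.043 -91.7
   edge 0.0606 179.9
top [ 13  11  23  30 549] [298.56648452 233.31876138] cent [ 0.4798 -0.0307  0.066 ] boxc [ 0.4799 -0.0306  0.066 ]
   edge 0.0621 -10.4
   edge 0.0439 -100.5
top [ 16  10  20  29 557] [390.5475763  214.21543986] cent [ 0.5164 -0.2363  0.066 ] boxc [ 0.517  -0.2362  0.066 ]
   edge 0.0421 -91.7
   edge 0.0625 176.7
side [ 14  10  44  33 923] [255.87215601 330.74106176] cent [0.5    0.2518 0.066 ] boxc [0.5011 0.2508 0.066 ]
   edge 0.0469 -83.6
   edge 0.0673 178.8
side [ 11  12  35  23 468] [312.92735043 223.44017094] cent [ 0.4786 -0.0244  0.066 ] boxc [ 0.4792 -0.0252  0.066 ]
   edge 0.0474 -88.4
   edge 0.0696 168.8
side [ 12  11  29  16 290] [321.09655172 163.58965517] cent [ 0.5153 -0.23    0.066 ] boxc [ 0.5156 -0.2301  0.066 ]
   edge 0.0461 -82.4
   edge 0.0684 176.5
```

View pics/topz.png

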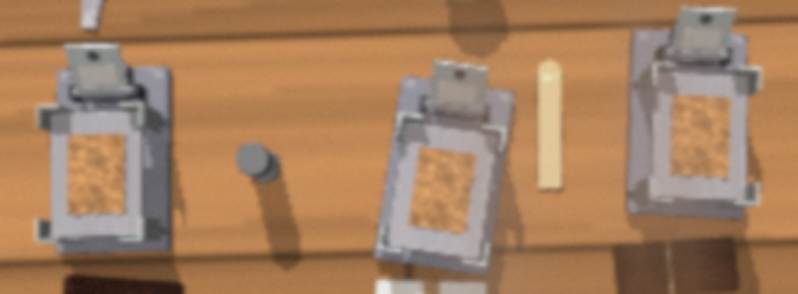

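```bash
cat >> h.py <<'E'
def to(*P):
    s=env.observe();R=s["tool_rot"]
    print("t",round(s["time_s"],2),"pos",s["position"].round(4),"F",s["ft_force"].round(2),"q",s["q"].round(0),"w",round(s["grip_width"],4))
    for p in P: print(p,((R.T@(np.array(p)-s["position"]))/.75).round(4))
E
python3 - <<'E'
from h import *
to((.42,-.2,.2),(.5,.249,.15))
E
```

```text
t 0.1 pos [ 0.1801 -0.5194  0.2308] F [ 0.06  0.01 -0.78] q [-83.  22.  74.  -0.  84. -12.] w 0.0854
(0.42, -0.2, 0.2) [ 0.4417 -0.2975  0.0415]
(0.5, 0.249, 0.15) [ 0.7385 -0.8282  0.1089]
```

Request:
jog_arm(
  deltas=[0.44, -0.3, 0.04, 0, 0, 0, 1, 0.44, -0.3, 0.04, 0, 0, 0, 1, 0.44, -0.3, 0.04, 0, 0, 0, 1, 0.44, -0.3, 0.04, 0, 0, 0, 1, 0.44, -0.3, 0.04, 0, 0, 0, 1, 0.44, -0.3, 0.04, 0, 0, 0, 1, 0.44, -0.3, 0.04, 0, 0, 0, 1, 0.44, -0.3, 0.04, 0, 0, 0, 1, 0.44, -0.3, 0.04, 0, 0, 0, 1, 0.44, -0.3, 0.04, 0, 0, 0, 1, 0.7385, -0.828, 0.108, 0, 0, 0, 1, 0.7385, -0.828, 0.108, 0, 0, 0, 1],
  grip_force=40,
)

```text
time_s: 1.1
position: [0.4335, -0.116, 0.1916]
tool_rot: [[0.945, 0.327, -0.0], [0.327, -0.945, 0.0], [-0.0, -0.0, -1.0]]
ft_force: [-0.1, -0.4, -0.9]
grip_width: -0.0
```

```bash
python3 - <<'E'
from h import *
to((.5,.249,.12))
E
```

```text
t 1.1 pos [ 0.4335 -0.116   0.1916] F [-0.07 -0.36 -0.88] q [-30.  14.  93.   0.  73.  41.] w -0.0
(0.5, 0.249, 0.12) [ 0.2429 -0.431   0.0955]
```

Request:
jog_arm(
  deltas=[0.24, -0.42, 0.08, 0, 0, 0, 1, 0.24, -0.42, 0.08, 0, 0, 0, 1, 0.24, -0.42, 0.08, 0, 0, 0, 1, 0.24, -0.42, 0.08, 0, 0, 0, 1, 0.24, -0.42, 0.08, 0, 0, 0, 1, 0.24, -0.42, 0.08, 0, 0, 0, 1, 0.24, -0.42, 0.08, 0, 0, 0, 1, 0.24, -0.42, 0.08, 0, 0, 0, 1, 0.24, -0.42, 0.08, 0, 0, 0, 1, 0.24, -0.42, 0.08, 0, 0, 0, 1, 0.24, -0.42, 0.08, 0, 0, 0, 1, 0.24, -0.42, 0.08, 0, 0, 0, 1],
)

```text
time_s: 2.1
position: [0.4997, 0.2387, 0.1318]
tool_rot: [[0.945, 0.328, -0.001], [0.328, -0.945, -0.0], [-0.001, 0.0, -1.0]]
ft_force: [0.3, -0.0, 0.0]
grip_width: 0.0001
```

```bash
python3 - <<'E'
from h import *
to((.5,.249,.075),(.5,.249,.056))
E
```

```text
t 2.1 pos [0.4997 0.2387 0.1318] F [ 0.26 -0.01  0.  ] q [13. 27. 83. -0. 70. 84.] w 0.0001
(0.5, 0.249, 0.075) [ 0.0049 -0.0129  0.0757]
(0.5, 0.249, 0.056) [ 0.0049 -0.0129  0.1011]
```

Request:
jog_arm(
  deltas=[0.005, -0.013, 0.03, 0, 0, 0, 1, 0.005, -0.013, 0.05, 0, 0, 0, 1, 0.005, -0.013, 0.065, 0, 0, 0, 1, 0.005, -0.013, 0.072, 0, 0, 0, 1, 0.005, -0.013, 0.072, 0, 0, 0, 1, 0.005, -0.013, 0.072, 0, 0, 0, 1, 0.005, -0.013, 0.072, 0, 0, 0, 1],
)

```text
time_s: 2.68
position: [0.5009, 0.2492, 0.079]
tool_rot: [[0.945, 0.327, 0.002], [0.327, -0.945, 0.0], [0.002, 0.0, -1.0]]
ft_force: [-0.1, -0.6, 0.3]
grip_width: 0.0001
```

```bash
python3 - <<'E'
from h import *
to((.5,.249,.061),(.5,.249,.055))
cv2.imwrite("pics/s1.png",cv2.resize(eyes.get_image("side")[200:400,150:400,::-1],None,fx=3,fy=3))
E
```

```text
t 2.68 pos [0.5009 0.2492 0.079 ] F [-0.05 -0.64  0.27] q [14. 32. 86. -0. 63. 85.] w 0.0001
(0.5, 0.249, 0.061) [-0.0012 -0.0002  0.024 ]
(0.5, 0.249, 0.055) [-0.0012 -0.0002  0.032 ]
```

View pics/s1.png

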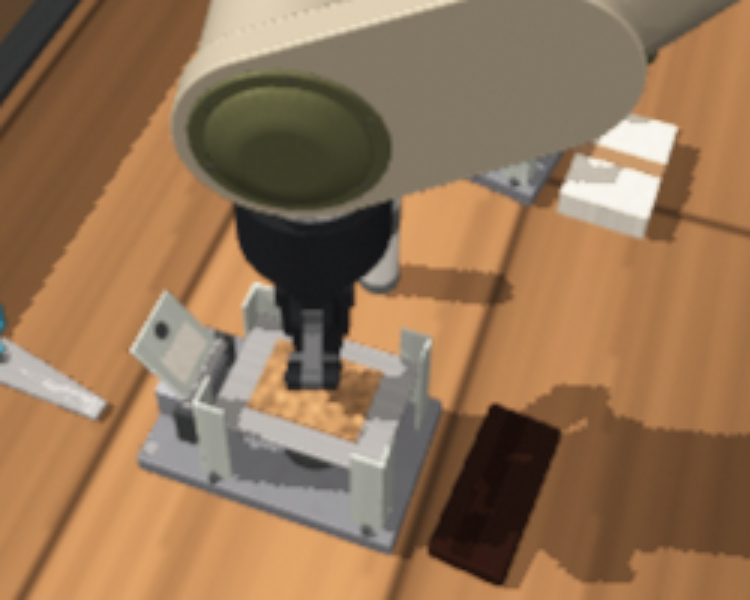

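The crop shows the shut fingertips over the middle of the left cork at about (313,380), clear of the guides. Next I press slowly and read the force at two depths.

Request:
jog_arm(
  deltas=[0, 0, 0.007, 0, 0, 0, 1, 0, 0, 0.014, 0, 0, 0, 1, 0, 0, 0.02, 0, 0, 0, 1, 0, 0, 0.024, 0, 0, 0, 1, 0, 0, 0.024, 0, 0, 0, 1, 0, 0, 0.024, 0, 0, 0, 1, 0, 0, 0.024, 0, 0, 0, 1, 0, 0, 0.024, 0, 0, 0, 1, 0, 0, 0.024, 0, 0, 0, 1],
)

```text
time_s: 3.48
position: [0.5004, 0.2496, 0.0603]
tool_rot: [[0.945, 0.328, 0.0], [0.328, -0.945, 0.0], [0.0, 0.0, -1.0]]
ft_force: [-0.3, -0.1, 4.0]
grip_width: 0.0001
```

Request:
jog_arm(
  deltas=[0, 0, 0.004, 0, 0, 0, 1, 0, 0, 0.008, 0, 0, 0, 1, 0, 0, 0.009, 0, 0, 0, 1, 0, 0, 0.009, 0, 0, 0, 1, 0, 0, 0.009, 0, 0, 0, 1, 0, 0, 0.009, 0, 0, 0, 1, 0, 0, 0.009, 0, 0, 0, 1, 0, 0, 0.009, 0, 0, 0, 1, 0, 0, 0.009, 0, 0, 0, 1, 0, 0, 0.009, 0, 0, 0, 1],
)

```text
time_s: 4.32
position: [0.5004, 0.2496, 0.0538]
tool_rot: [[0.945, 0.328, 0.001], [0.328, -0.945, 0.0], [0.001, 0.0, -1.0]]
ft_force: [-1.1, -1.2, 7.8]
grip_width: -0.0002
```

```bash
python3 - <<'E'
from h import *
to((.5,.249,.15))
for i in range(4):
    im=eyes.get_image("side"); s=env.observe(); print(s["position"][2].round(4),s["ft_force"].round(2),s["wrist_torque"].round(2))
E
```

```text
t 4.32 pos [0.5004 0.2496 0.0538] F [-1.09 -1.21  7.84] q [14. 34. 87. -0. 59. 85.] w -0.0002
(0.5, 0.249, 0.15) [-0.0007  0.0006 -0.1283]
0.0538 [-1.09 -1.01  7.75] [-0.16  0.28 -0.01]
0.0538 [-0.66 -0.48  8.06] [-0.18  0.31  0.03]
0.0538 [-1.89 -1.26  8.29] [-0.21  0.25 -0.01]
0.0538 [-2.46 -1.32  8.15] [-0.18  0.24  0.05]
```

Request:
jog_arm(
  deltas=[0, 0, -0.05, 0, 0, 0, 1, 0, 0, -0.1, 0, 0, 0, 1, 0, 0, -0.12, 0, 0, 0, 1, -0.147, 0.34, -0.12, 0, 0, 0, 1, -0.147, 0.34, -0.12, 0, 0, 0, 1, -0.147, 0.34, -0.12, 0, 0, 0, 1, -0.147, 0.34, -0.12, 0, 0, 0, 1, -0.147, 0.34, -0.12, 0, 0, 0, 1, -0.147, 0.34, -0.12, 0, 0, 0, 1, -0.147, 0.34, -0.12, 0, 0, 0, 1, -0.147, 0.34, -0.12, 0, 0, 0, 1, -0.147, 0.34, -0.12, 0, 0, 0, 1],
)

```text
time_s: 5.52
position: [0.4795, -0.0286, 0.143]
tool_rot: [[0.946, 0.325, -0.001], [0.325, -0.946, 0.0], [-0.0, -0.001, -1.0]]
ft_force: [-0.1, 1.1, -1.3]
grip_width: -0.0004
```

```bash
python3 - <<'E'
from h import *
to((.4795,-.028,.079))
E
```

```text
t 5.52 pos [ 0.4795 -0.0286  0.143 ] F [-0.12  1.13 -1.34] q [-18.  20.  93.   0.  67.  53.] w -0.0004
(0.4795, -0.028, 0.079) [ 0.0003 -0.0007  0.0853]
```

Request:
jog_arm(
  deltas=[0, 0, 0.03, 0, 0, 0, 1, 0, 0, 0.06, 0, 0, 0, 1, 0, 0, 0.08, 0, 0, 0, 1, 0, 0, 0.085, 0, 0, 0, 1, 0, 0, 0.085, 0, 0, 0, 1, 0, 0, 0.085, 0, 0, 0, 1, 0, 0, 0.085, 0, 0, 0, 1, 0, 0, 0.085, 0, 0, 0, 1],
)

```text
time_s: 6.18
position: [0.4802, -0.0274, 0.0804]
tool_rot: [[0.945, 0.328, 0.002], [0.328, -0.945, -0.0], [0.001, 0.001, -1.0]]
ft_force: [0.4, 1.0, 0.5]
grip_width: -0.0001
```

Request:
jog_arm(
  deltas=[0, 0, 0.007, 0, 0, 0, 1, 0, 0, 0.014, 0, 0, 0, 1, 0, 0, 0.02, 0, 0, 0, 1, 0, 0, 0.026, 0, 0, 0, 1, 0, 0, 0.032, 0, 0, 0, 1, 0, 0, 0.033, 0, 0, 0, 1, 0, 0, 0.033, 0, 0, 0, 1, 0, 0, 0.033, 0, 0, 0, 1, 0, 0, 0.033, 0, 0, 0, 1, 0, 0, 0.033, 0, 0, 0, 1, 0, 0, 0.033, 0, 0, 0, 1],
)

```text
time_s: 7.1
position: [0.4798, -0.0275, 0.055]
tool_rot: [[0.945, 0.328, 0.0], [0.328, -0.945, -0.0], [0.0, 0.0, -1.0]]
ft_force: [-1.6, 1.2, 7.3]
grip_width: -0.0001
```

```bash
python3 - <<'E'
from h import *
to((.4795,-.028,.15))
for i in range(4):
    im=eyes.get_image("side"); s=env.observe(); print(s["position"][2].round(4),s["ft_force"].round(2),s["wrist_torque"].round(2))
cv2.imwrite("pics/s2.png",cv2.resize(im[150:300,200:400,::-1],None,fx=3,fy=3))
E
```

```text
t 7.1 pos [ 0.4798 -0.0275  0.055 ] F [-1.62  1.15  7.25] q [-17.  28. 100.  -0.  53.  53.] w -0.0001
(0.4795, -0.028, 0.15) [-0.0005  0.0005 -0.1267]
0.055 [-1.65  0.73  7.92] [0.05 0.38 0.06]
0.055 [-1.99  0.63  8.06] [0.11 0.33 0.02]
0.055 [-2.05  1.02  8.26] [0.12 0.31 0.01]
0.055 [-2.08  1.25  8.01] [0.09 0.27 0.02]
```

View pics/s2.png

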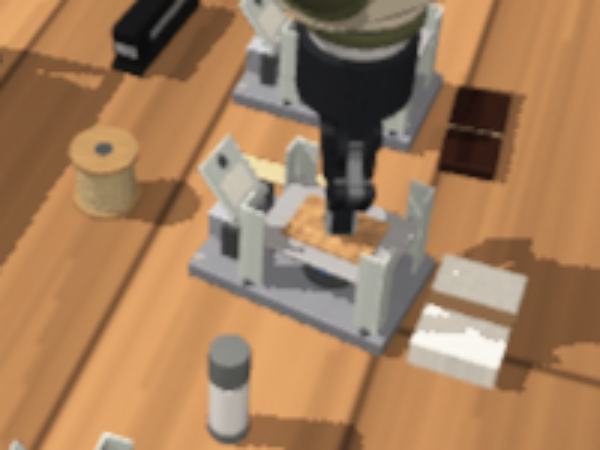

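The middle plate, pressed 11 mm with the fingertips well inside the guides, gives about 8 N, so its spring is also good. On to the right plate.

Request:
jog_arm(
  deltas=[0, 0, -0.05, 0, 0, 0, 1, 0, 0, -0.1, 0, 0, 0, 1, 0, 0, -0.12, 0, 0, 0, 1, -0.044, 0.275, -0.12, 0, 0, 0, 1, -0.044, 0.275, -0.12, 0, 0, 0, 1, -0.044, 0.275, -0.12, 0, 0, 0, 1, -0.044, 0.275, -0.12, 0, 0, 0, 1, -0.044, 0.275, -0.12, 0, 0, 0, 1, -0.044, 0.275, -0.12, 0, 0, 0, 1, -0.044, 0.275, -0.12, 0, 0, 0, 1, -0.044, 0.275, -0.12, 0, 0, 0, 1, -0.044, 0.275, -0.12, 0, 0, 0, 1],
)

```text
time_s: 8.3
position: [0.5159, -0.232, 0.1445]
tool_rot: [[0.944, 0.329, -0.001], [0.329, -0.944, 0.001], [-0.0, -0.001, -1.0]]
ft_force: [-0.2, 0.7, -0.8]
grip_width: 0.0002
```

```bash
python3 - <<'E'
from h import *
to((.516,-.233,.079))
E
```

```text
t 8.3 pos [ 0.5159 -0.232   0.1445] F [-0.17  0.75 -0.82] q [-36.  28.  80.   0.  73.  35.] w 0.0002
(0.516, -0.233, 0.079) [-0.0003  0.0014  0.0873]
```

Request:
jog_arm(
  deltas=[0, 0.001, 0.03, 0, 0, 0, 1, 0, 0.001, 0.06, 0, 0, 0, 1, 0, 0.001, 0.08, 0, 0, 0, 1, 0, 0.001, 0.087, 0, 0, 0, 1, 0, 0.001, 0.087, 0, 0, 0, 1, 0, 0.001, 0.087, 0, 0, 0, 1, 0, 0.001, 0.087, 0, 0, 0, 1, 0, 0.001, 0.087, 0, 0, 0, 1],
)

```text
time_s: 8.97
position: [0.5168, -0.234, 0.0806]
tool_rot: [[0.945, 0.328, 0.002], [0.328, -0.945, -0.001], [0.001, 0.002, -1.0]]
ft_force: [1.0, 0.2, -0.5]
grip_width: -0.0
```

Request:
jog_arm(
  deltas=[0, 0, 0.007, 0, 0, 0, 1, 0, 0, 0.014, 0, 0, 0, 1, 0, 0, 0.02, 0, 0, 0, 1, 0, 0, 0.026, 0, 0, 0, 1, 0, 0, 0.032, 0, 0, 0, 1, 0, 0, 0.033, 0, 0, 0, 1, 0, 0, 0.033, 0, 0, 0, 1, 0, 0, 0.033, 0, 0, 0, 1, 0, 0, 0.033, 0, 0, 0, 1, 0, 0, 0.033, 0, 0, 0, 1, 0, 0, 0.033, 0, 0, 0, 1],
)

```text
time_s: 9.88
position: [0.5163, -0.2338, 0.0549]
tool_rot: [[0.945, 0.328, -0.0], [0.328, -0.945, -0.0], [-0.0, -0.0, -1.0]]
ft_force: [-2.3, 0.7, 3.0]
grip_width: -0.0002
```

```bash
python3 - <<'E'
from h import *
to((.516,-.233,.15))
for i in range(4):
    im=eyes.get_image("side"); s=env.observe(); print(s["position"][2].round(4),s["ft_force"].round(2),s["wrist_torque"].round(2))
cv2.imwrite("pics/s3.png",cv2.resize(im[100:250,200:400,::-1],None,fx=3,fy=3))
E
```

```text
t 9.88 pos [ 0.5163 -0.2338  0.0549] F [-2.35  0.65  3.01] q [-36.  34.  86.  -0.  60.  35.] w -0.0002
(0.516, -0.233, 0.15) [-0.     -0.0012 -0.1268]
0.0549 [-1.22  0.23  3.24] [ 0.11  0.22 -0.01]
0.0549 [-1.97  0.2   3.22] [0.08 0.32 0.01]
0.0548 [-0.8   0.6   2.46] [0.13 0.27 0.02]
0.0548 [-0.81  0.68  2.24] [ 0.09  0.27 -0.01]
```

View pics/s3.png

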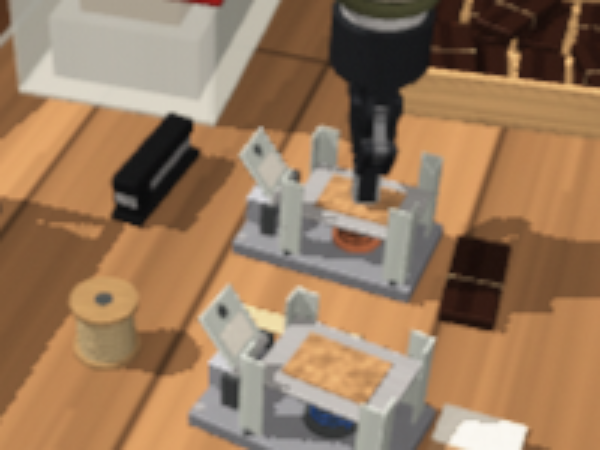

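The right plate gives about 2.9 N at 11 mm (0.2 N/mm), against 8 N for the other two, so the right one is worn. I rise and go over its tag.

Request:
jog_arm(
  deltas=[0, 0, -0.05, 0, 0, 0, 1, 0, 0, -0.1, 0, 0, 0, 1, 0, 0, -0.12, 0, 0, 0, 1, 0, 0, -0.12, 0, 0, 0, 1, 0.134, 0.053, -0.12, 0, 0, 0, 1, 0.134, 0.053, -0.12, 0, 0, 0, 1, 0.134, 0.053, -0.12, 0, 0, 0, 1, 0.134, 0.053, -0.12, 0, 0, 0, 1, 0.134, 0.053, -0.12, 0, 0, 0, 1, 0.134, 0.053, -0.12, 0, 0, 0, 1],
)

```text
time_s: 10.92
position: [0.6235, -0.2383, 0.1435]
tool_rot: [[0.945, 0.328, -0.002], [0.328, -0.945, 0.001], [-0.002, -0.002, -1.0]]
ft_force: [-0.6, 0.0, 0.9]
grip_width: -0.0
```

```bash
python3 - <<'E'
from h import *
to((.624,-.2386,.1),(.624,-.2386,.045))
im=eyes.get_image("side")
cv2.imwrite("pics/s4.png",cv2.resize(im[100:250,200:400,::-1],None,fx=3,fy=3))
print(proj("side",(.516+.1*.9986,-.233-.0052,.085)),proj("side",(.624,-.2386,.145)))
for y in(134,143): print(ray("top",(392,y),.03).round(3))
E
```

```text
t 10.92 pos [ 0.6235 -0.2383  0.1435] F [-0.55  0.05  0.93] q [-31.  37.  61.  -0.  81.  40.] w -0.0
(0.624, -0.2386, 0.1) [0.0005 0.0007 0.058 ]
(0.624, -0.2386, 0.045) [0.0007 0.0008 0.1313]
[283.15922132 147.12396134] [280.54255787 125.53906098]
[ 0.709 -0.258  0.03 ]
[ 0.687 -0.257  0.03 ]
```

View pics/s4.png

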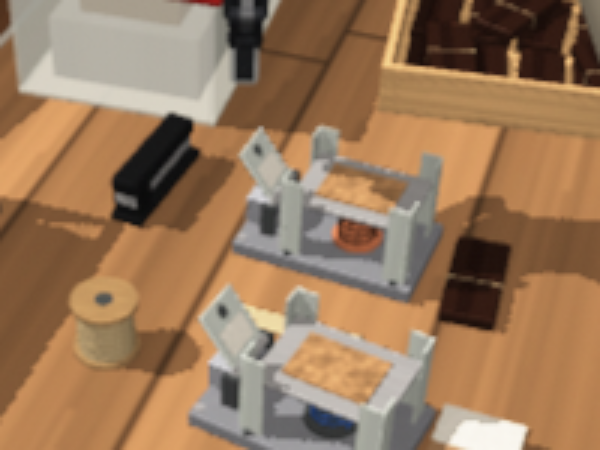

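The fingertips hang at crop (246,80). The tag's end is at about (252,140), predicted (249,141), so they are aligned. I push down gently.

Request:
jog_arm(
  deltas=[0, 0, 0.03, 0, 0, 0, 1, 0, 0, 0.055, 0, 0, 0, 1, 0, 0, 0.065, 0, 0, 0, 1, 0, 0, 0.075, 0, 0, 0, 1, 0, 0, 0.085, 0, 0, 0, 1, 0, 0, 0.095, 0, 0, 0, 1, 0, 0, 0.095, 0, 0, 0, 1],
)

```text
time_s: 11.55
position: [0.6256, -0.2391, 0.0747]
tool_rot: [[0.945, 0.328, 0.004], [0.328, -0.945, -0.002], [0.003, 0.003, -1.0]]
ft_force: [1.2, -1.2, 3.3]
grip_width: -0.0001
```

```bash
python3 - <<'E'
from h import *
to((.624,-.2386,.045))
im=eyes.get_image("side")
cv2.imwrite("pics/s5.png",cv2.resize(im[100:250,200:400,::-1],None,fx=3,fy=3))
E
```

```text
t 11.55 pos [ 0.6256 -0.2391  0.0747] F [ 1.15 -1.2   3.27] q [-31.  41.  66.   0.  72.  40.] w -0.0001
(0.624, -0.2386, 0.045) [-0.002  -0.0015  0.0396]
```

View pics/s5.png

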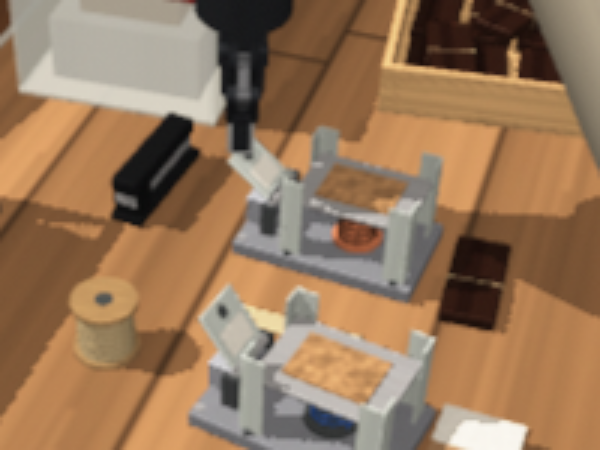

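The tag is turning under the fingertips at crop (240,145), at about 3 N. I continue down.

Request:
jog_arm(
  deltas=[0, 0, 0.008, 0, 0, 0, 1, 0, 0, 0.016, 0, 0, 0, 1, 0, 0, 0.024, 0, 0, 0, 1, 0, 0, 0.032, 0, 0, 0, 1, 0, 0, 0.037, 0, 0, 0, 1, 0, 0, 0.04, 0, 0, 0, 1, 0, 0, 0.04, 0, 0, 0, 1, 0, 0, 0.04, 0, 0, 0, 1, 0, 0, 0.04, 0, 0, 0, 1],
)

```text
time_s: 12.35
position: [0.6239, -0.2383, 0.0439]
tool_rot: [[0.945, 0.328, -0.001], [0.328, -0.945, 0.0], [-0.001, -0.001, -1.0]]
ft_force: [-3.5, 0.9, 6.5]
grip_width: 0.0001
```

```bash
python3 - <<'E'
from h import *
to((.624,-.2386,.045))
im=eyes.get_image("side")
cv2.imwrite("pics/s6.png",cv2.resize(im[100:250,200:400,::-1],None,fx=3,fy=3))
E
```

```text
t 12.35 pos [ 0.6239 -0.2383  0.0439] F [-3.48  0.87  6.53] q [-31.  43.  68.  -0.  69.  40.] w 0.0001
(0.624, -0.2386, 0.045) [ 0.      0.0004 -0.0015]
```

View pics/s6.png

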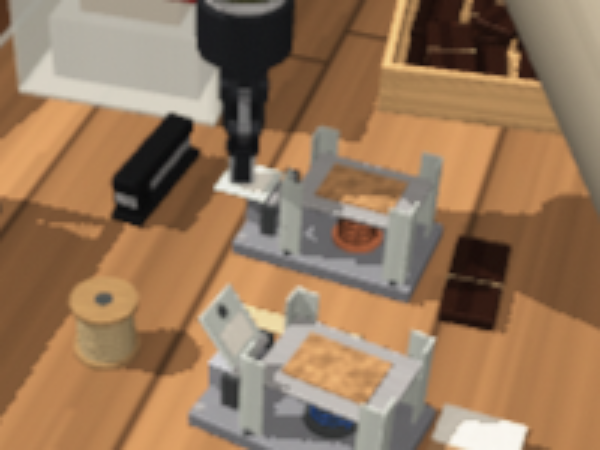

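The tag lies level at crop (250,182), with the tip at z = 43.9 mm and the force risen to 6.5 N, so it is on its stop. I rise clear.

Request:
jog_arm(
  deltas=[0, 0, -0.03, 0, 0, 0, 1, 0, 0, -0.08, 0, 0, 0, 1, 0, 0, -0.13, 0, 0, 0, 1, 0, 0, -0.18, 0, 0, 0, 1, 0, 0, -0.2, 0, 0, 0, 1, 0, 0, -0.2, 0, 0, 0, 1, 0, 0, -0.2, 0, 0, 0, 1, 0, 0, -0.2, 0, 0, 0, 1, 0, 0, -0.2, 0, 0, 0, 1, 0, 0, -0.2, 0, 0, 0, 1],
)

```text
time_s: 13.23
position: [0.624, -0.2383, 0.1918]
tool_rot: [[0.945, 0.328, -0.003], [0.328, -0.945, 0.002], [-0.002, -0.002, -1.0]]
ft_force: [0.1, 0.1, 0.6]
grip_width: -0.0006
```

```bash
python3 - <<'E'
from h import *
to()
cv2.imwrite("pics/s7.png",eyes.get_image("side")[:,:,::-1])
cv2.imwrite("pics/t7.png",eyes.get_image("top")[:,:,::-1])
E
```

```text
t 13.23 pos [ 0.624  -0.2383  0.1918] F [0.1  0.08 0.57] q [-31.  36.  57.  -0.  88.  40.] w -0.0006
```

View pics/s7.png

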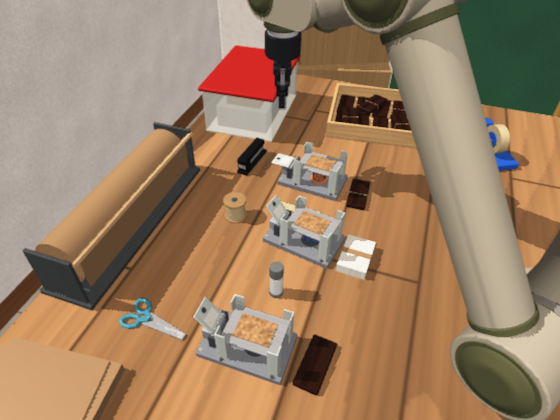

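View pics/t7.png

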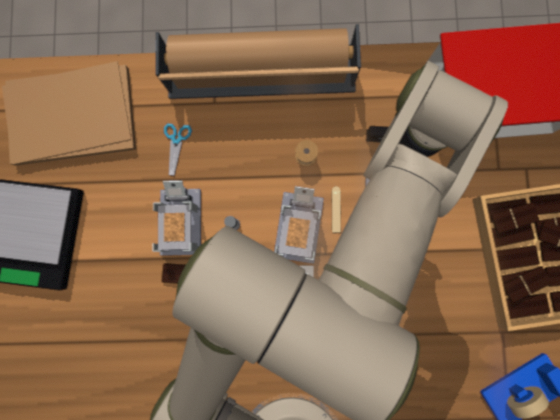

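The right tag lies level at side (285,160), and the other two tags are still up, at (278,210) and (210,315). All visible loose items are where they were, and the hand is clear at z = 0.19.

```bash
python3 - <<'E'
from rig import close_job
print(close_job())
E
```

```text
the job is handed in; nothing more can be done
None
```

The right magazine has the worn spring. Its tag is now fully down, the other two tags are still up, and the job was handed in at about 13.3 s of the 54 s allowed.

| Magazine | Pressed down | Force | Spring rate |
|---|---|---|---|
| Left | 12 mm | about 8 N | about 0.6 N/mm |
| Middle | 11 mm | about 8 N | about 0.6 N/mm |
| Right | 11 mm | about 2.9 N | about 0.2 N/mm |

- **Tag:** I pushed the right tag down until the fingertips stopped at 43.9 mm, where the force rose to 6.5 N. The final side view shows it lying level.
- **Bench and hand:** In the final side view the plates look sprung back and the loose things unmoved. The hand is clear at a height of 0.19 m, and the last force reading was about 0.6 N, within sensor noise.
- **Checks that disagreed:** The two cameras placed the plates about 5 to 6 mm apart sideways, so I used the average.
- **Not checked:** In the final top view the arm hid the right magazine, so its end state rests on the side view alone. I compared the loose things by eye and did not measure them.

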